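# Set the belt tensioner of a potter's wheel and hold its arm at the stop

## Robot

A 7-joint arm with a two-finger parallel gripper is mounted at the origin on the work surface. World frame = base frame: x ahead of the robot, y to its left, z up, the work surface at z = 0. Lengths are in m, angles in rad, forces in N, time in s.
With the tool pointing down it reaches from about 0.35 to 0.9 m from the base axis. Payload 19.9 kg.
Tool frame: the origin (TCP) lies at the very end of the fingers, on their centre line; the grasp point (between the pads) lies 19 mm behind it; z points along the fingers, y is the line along which they close (so a half turn about z gives the same grasp; the last joint's range is limited). The gripper opens to 94 mm and grips with 3 to 60 N. Pads are 16 mm wide; open, the fingers measure 119 mm over their backs; the gripper's body (75 mm by 177 mm) begins 78 mm behind the grasp point.
Start: joints at [1.137, 0.417, -0.01, 1.614, 0.005, 1.111, -0.053], TCP at [0.239, -0.578, 0.205] pointing down, gripper open.
Joint ranges: [-2.81, 2.81], [-0.39, 2.02], [-1.27, 1.25], [0.06, 2.57], [-1.19, 4.33], [0.19, 2], [-2.82, 2.82]. Speed limits (rad/s): [1.89, 1.89, 2.39, 2.39, 3.01, 3.01, 3.01].

## Interface

Orientations are given as a unit quaternion [w, x, y, z].
In Python, from workcell import get_state, camera, camera_params, sign_off gives the robot as it stands.
- The arm moves only by the tool servo_tool, never from a script. Its argument "rows" is one flat list of numbers, 7 for each row, row after row: the opening, from -1 (shut) to 1 (fully open), so that 0 is half open, then the shift along the tool's x, y, z in cm, then the turn, a rotation vector about the tool's x, y, z in degrees. In form: [fingers, tx, ty, tz, wx, wy, wz, fingers, tx, ty, tz, wx, wy, wz, ...]. A call has 1 to 8 rows; each row is the pose to reach, as a shift and turn from the pose commanded when the call began, along the tool's axes at that moment; what a row does not reach only later rows make up. A row lasts 1/8 s, in which the tool goes at most 62.5 mm and 10.7 degrees, less where a joint would pass 70% of its speed; a pose out of reach is approached as far as the arm can. A call with a gripper value outside its range is refused whole. The fingers move at their own pace and stop on an object; the grip force is fixed at half the most. Time passes only in rows, so rows that repeat a pose let the fingers close. It gives the time, the measured TCP pose, the force, the opening and the grip force at its end, in the units of the state.
- get_state(): the state, without advancing time (a new reading comes with each control period).
- camera(name): name is "side" or "top" or "wrist"; returns (picture, depth): 400x640x3 uint8, red, green, blue; 400x640 float32, m along the optical axis (not along the pixel's ray), 0 where there is no reading.
- camera_params(name): a dict with "camera_matrix" (3x3 intrinsics, pixels), "position" and "orientation" of the camera in the world. Camera axes: x right, y down, z forward; pixel columns grow to the right and rows downward; lengths in m; the calibration is good to about 2 mm. A picture is of the moment at which its call begins: read the wrist's pose just before it. camera_params takes no time and is no camera call; for the wrist camera it gives the pose at the moment of the call.
- sign_off(): hands the job in; it is judged then, once.
The state is a dict: "time": time; "qpos": joint angles; "joint_vel": joint speeds; "joint_torque": joint torques, N m; "position": TCP position; "eef_rot": TCP orientation; "ft_force": force on the tool from outside, world axes, zero at the start; "ft_torque": the same for the moment, N m; "gripper_width": opening from 0.0 (shut) to 1.0 (fully open); "finger_force": force on a finger pad.
Only numpy, scipy, OpenCV 4.12 (cv2) and the standard library are available. Lean on these libraries where they do the work, as an engineer would, in place of code of your own. Each camera call takes 0.05 s, during which the arm holds its last target. There are 200 camera calls.

## Task

The blue drive deck of a potter's wheel is on the bench for a new belt. First turn the black knob in small turns until the slide's black pointer lines up with the red mark, then let go of it and swing the orange idler arm with its white roller forward (away from the robot) against its spring right to its stop, and finish holding it there with the fingers so that the belt can be slipped on: do not let go. The pointer must still be at the mark at the end, and everything else on the bench is to be left where it is.

Things in the scene. Friction and masses are not known exactly. Their poses are not given: they have to be found in the camera images.
- deck: blue deck plate 260 (x) x 420 (y) x 12 mm, fixed to the table; origin at the centre of its underside, +x is forward (roughly away from the robot, yaw up to 0.35 rad), +y left. On it, in its frame in mm: grey motor with small pulley (x 85, y -20; 68 across, 94 tall), big pulley (x 55, y 125; 130 across, rim 58 to 84 up, shaft top 106), knob (x -45, y -145), tensioner slide in between
- knob_grip (a point): centre of the black knob's grip bar, on the knob's upright axis, 49 mm above the table. The bar is 14 mm thick, 46 mm long along this point's x axis (the deck's x at the start; it turns with the knob) and stands from 24 to 56 mm above the table on a grey disc 72 mm across
- knob (a joint): knob angle in rad, 0 at the start, grows clockwise as seen from above (up to 3.4). It drives the slide by rack and pinion: 10 mm of slide per rad, to the deck's +y. Takes about 0.13 N m to turn and stays where it is left
- pointer_tip (a point): tip of the black pointer, a 2.5 mm wide bar along the deck's x axis at the robot side of the slide, 17 mm above the table; moves with the slide along the deck's y
- mark_line (a point): the end nearest the pointer of the red mark, a 3 x 18 mm flat line along the deck's x axis on the white strip; the pointer is aligned when tip and mark have the same y in the deck's frame. The mark stays fixed, 8 to 24 mm to the +y side of the pointer at the start; it cannot be caught
- carriage (a joint): position of the slide (aluminium block 60 x 50 mm with the arm's hanger) in m: 0 at the start, grows to the deck's +y, up to 0.034. It needs about 13 N to be shoved along directly, so heavy pushing or squeezing along the deck's y would shift it
- pivot (a point): point on the upright axis of the idler arm's grey pivot body (34 mm across, on the slide, its top 68 mm above the table), at the height of the roller's middle, 74 mm above the table; moves with the slide
- roller (a point): centre (half-way up) of the white upright roller at the free end of the orange arm: 28 mm across, 50 mm tall, from 49 to 99 mm above the table, 88 mm from the pivot axis; it does not spin. It can be gripped or pushed. The orange arm under it, 20 mm wide and 7 mm thick, has its top 49 mm above the table
- idler (a joint): angle of the idler arm in rad about the pivot: 0 at rest (the arm then points left and 52 deg back to the robot in the deck's frame), grows as the roller swings forward, clockwise seen from above; at 0.908 it meets its stop and points along the deck's +y. The spring returns it when let go: about 2.4 N at the roller when at rest, 5.5 N at the stop
- wrench: small open-ended wrench, 130 mm long, lying on the right rear of the deck; leave it alone. Origin at the centre of its underside
- glaze_jar: glass jar with blue cap, 60 mm across, 85 mm tall, on the table right of the deck; leave it alone. Origin at the centre of its underside
- cup: terracotta cup, 72 mm across, 80 mm tall, on the table right of the deck; leave it alone. Origin at the centre of its underside
- bowl: blue ceramic bowl, 110 mm across, 45 mm tall, left of the deck; leave it alone. Origin at the centre of its underside
- tray: grey two-bay parts tray, 100 x 130 x 25 mm, left of the deck; leave it alone. Origin at the centre of its underside
- screwdriver: screwdriver, 150 mm long, lying on the table between deck and robot; leave it alone. Origin at the centre of its underside
- spare_roller: spare white roller, 32 mm across, 20 mm tall, standing on the front left of the deck; leave it alone. Origin at the centre of its underside

How it is judged:
By the outcome, as a careful person would: the job done as asked, in the order asked, and still so for the second after the job is handed in, while the arm keeps its last pose, push and grip.
It also fails if it takes over 61 s, if anything falls off the work surface, if the arm or the gripper's body presses on something with over 40 N, if the wrist force passes 120 N, or if a joint passes its speed limit or range.

## Working session

There is one attempt and no reset: what is moved stays moved. The work goes in short steps, Python scripts to look and compute and a tool call to move; the robot and the scene stay as the last step left them, time stands still between calls to the robot, and variables do not carry over. Pictures are saved under pics/ and viewed, at most 10 in all, crops included, and the job is handed in when it is done.

Besides the shell and the picture viewer there is one more tool, called after "Emit:" as name(argument=value, ...) on one line, values as JSON. servo_tool: Moves the arm, as the interface text tells. Its arguments: {"type":"object","properties":{"rows":{"type":"array","items":{"type":"number"}}},"required":["rows"]}

```bash
mkdir -p pics
cat > h.py <<'E'
import numpy as np, cv2
from scipy.spatial.transform import Rotation as R
from workcell import get_state, camera, camera_params, sign_off
def rot(q): return R.from_quat([q[1],q[2],q[3],q[0]]).as_matrix()
def snap(n):
    p=camera_params(n); im,d=camera(n); return im,d,p
def px2w(p,d,u,v):
    K=np.array(p["camera_matrix"]); z=d[int(v),int(u)]
    return rot(p["orientation"])@(np.linalg.inv(K)@[u,v,1]*z)+p["position"]
def ray_z(p,u,v,z):
    K=np.array(p["camera_matrix"]); r=rot(p["orientation"])@(np.linalg.inv(K)@[u,v,1]); c=np.array(p["position"])
    return c+r*(z-c[2])/r[2]
def save(n,im): cv2.imwrite(n,im[:,:,::-1])
def w2px(p,P):
    K=np.array(p["camera_matrix"]); c=K@(rot(p["orientation"]).T@(np.array(P)-p["position"])); return c[:2]/c[2]
E
python3 - <<'E'
from h import *
im,d,p=snap("top"); save("pics/top.png",im); np.savez("top.npz",im=im,d=d)
im2,d2,p2=snap("side"); save("pics/side.png",im2)
print(p,p2); s=get_state(); print(s)
E
```

```text
{'camera_matrix': array([[389.01869035,   0.        , 320.10963559],
       [  0.        , 389.01869035, 200.5579668 ],
       [  0.        ,   0.        ,   1.        ]]), 'position': array([0.38171375, 0.03880837, 1.24994001]), 'orientation': array([-0.05084093,  0.71169589, -0.69869785,  0.05220609])} {'camera_matrix': array([[430.03737229,   0.        , 315.53195955],
       [  0.        , 430.03737229, 201.20671655],
       [  0.        ,   0.        ,   1.        ]]), 'position': array([0.26685023, 0.76977199, 0.65696156]), 'orientation': array([ 0.07451196, -0.15740943,  0.88237972, -0.43712272])}
{'time': 0.1, 'qpos': array([ 1.13752726,  0.41788464, -0.01034966,  1.6140793 ,  0.00472084,
        1.11072387, -0.05305804]), 'joint_vel': array([-0.00012393, -0.00161446,  0.00071176, -0.00238179,  0.00071428,
       -0.00029737,  0.00263673]), 'joint_torque': array([ 1.19838111e-03, -8.52586412e+01,  6.39659688e-01, -4.26695573e+01,
       -4.89291642e-02,  1.63979852e-02, -2.05357020e-05]), 'position': array([ 0.23852446, -0.57733782,  0.20492072]), 'eef_rot': array([-5.15548212e-04,  9.80875585e-01,  1.94635044e-01, -1.45298941e-04]), 'ft_force': array([ 0.0669262 ,  0.29341758, -0.15282268]), 'ft_torque': array([-0.03249301,  0.00521046,  0.03297406]), 'finger_force': 0.0, 'gripper_width': 1.0017256373919372}
```

View pics/top.png

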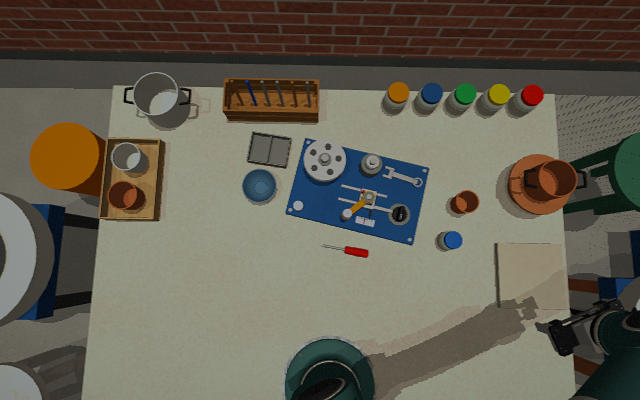

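View pics/side.png

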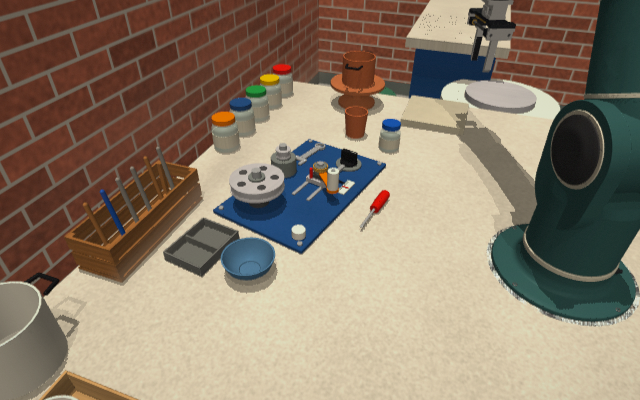

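Run:
```python
from h import *
z=np.load("top.npz"); im=z["im"]; d=z["d"]; p=camera_params("top")
hsv=cv2.cvtColor(im,cv2.COLOR_RGB2HSV)
m=cv2.inRange(hsv,(100,150,60),(125,255,255)); m[:, :278]=0; m[:,432:]=0; m[:130]=0; m[250:]=0
n,l,st,c=cv2.connectedComponentsWithStats(m); k=1+np.argmax(st[1:,4]); 
pts=np.argwhere(l==k)[:,::-1]
W=np.array([ray_z(p,u,v,.012)[:2] for u,v in pts])
r=cv2.minAreaRect((W*1000).astype(np.float32)); print(r)
bp=cv2.boxPoints(r); print(bp)
c=np.array(r[0])/1000
yaw=np.deg2rad(r[2]); yaw=(yaw+np.pi/4)%(np.pi/2)-np.pi/4; print("yaw",yaw)
Rm=np.array([[np.cos(yaw),-np.sin(yaw)],[np.sin(yaw),np.cos(yaw)]])
np.savez("deck.npz",c=c,yaw=yaw)
for n,q in dict(knob=(-45,-145,56),motor=(85,-20,94),big=(55,125,106)).items():
    w=[*(c+Rm@np.array(q[:2])/1000),q[2]/1000]; print(n,np.round(w,4),w2px(p,w))
x0,y0,x1,y1=280,130,440,250
save("pics/topc.png",cv2.resize(im[y0:y1,x0:x1],None,fx=5,fy=5,interpolation=cv2.INTER_CUBIC))
```

```text
((599.7811279296875, -81.27137756347656), (415.3207702636719, 257.0320129394531), 76.99512481689453)
[[ 427.8308  -254.685  ]
 [ 678.27014 -312.52594]
 [ 771.73145   92.14224]
 [ 521.2921   149.98318]]
yaw -0.22697789075609087
knob [ 0.5233 -0.2124  0.056 ] [400.97875579 212.88213432]
motor [ 0.6781 -0.1199  0.094 ] [372.64759031 160.4781595 ]
big [0.6815 0.0281 0.106 ] [324.20703488 157.49197601]
```

View pics/topc.png

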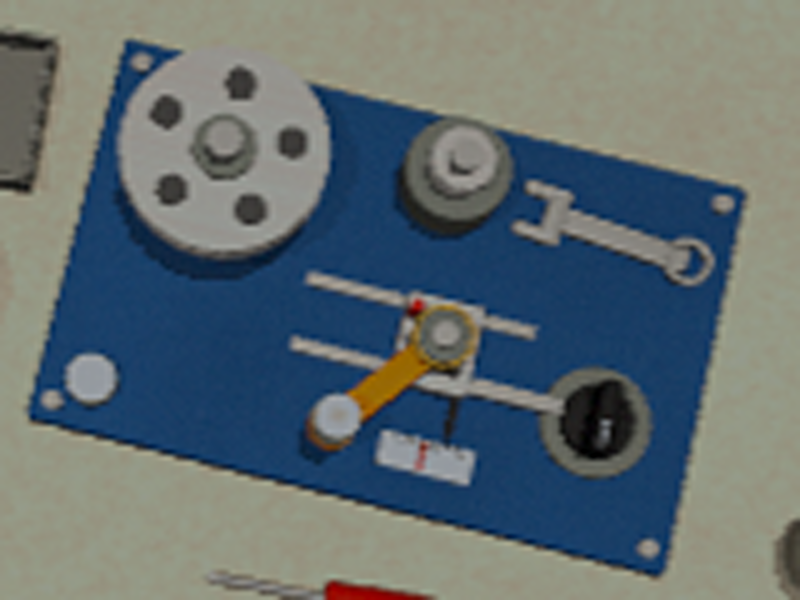

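```bash
cat >> h.py <<'E'
D=np.load("deck.npz"); YAW=float(D["yaw"]); DC=D["c"]
RD=np.array([[np.cos(YAW),-np.sin(YAW)],[np.sin(YAW),np.cos(YAW)]])
def deck(x,y,z): return np.array([*(DC+RD@[x/1000,y/1000]),z/1000])
def todeck(w): return np.array([*(RD.T@(np.array(w[:2])-DC)),w[2]])*1000
def goal(pos,yaw):
    "shift (cm) and rotvec (deg) in present tool frame to reach TCP pos, pointing down, tool x at world yaw"
    s=get_state(); Rt=rot(s["eef_rot"]); c,sn=np.cos(yaw),np.sin(yaw)
    G=np.array([[c,sn,0],[sn,-c,0],[0,0,-1.]])
    print("t",s["time"],"shift",np.round(Rt.T@(np.array(pos)-s["position"])*100,2),"rot",np.round(R.from_matrix(Rt.T@G).as_rotvec(degrees=True),2))
E
python3 - <<'E'
from h import *
goal(deck(-45,-145,200),YAW+np.pi)
p=camera_params("top")
for n,u,v,z in [("pivot",369,196,68),("roller",347,213,99),("tip",370,217,17),("mark",364.4,221,13)]:
    print(n,todeck(ray_z(p,u,v,z/1000)))
E
```

```text
t 0.1 shift [ 40.25 -22.85   0.51] rot [-3.0000e-02 -8.0000e-02 -1.4455e+02]
pivot [-19.80487651 -36.17920937  68.        ]
roller [-91.43959791  18.57668421  99.        ]
tip [-75.54447064 -58.99853422  17.        ]
mark [-91.8502503  -44.95226979  13.        ]
```

Emit:
servo_tool(rows=[0.2,40.2,-22.8,0.5,0,0,-144.5,0.2,40.2,-22.8,0.5,0,0,-144.5,0.2,40.2,-22.8,0.5,0,0,-144.5,0.2,40.2,-22.8,0.5,0,0,-144.5,0.2,40.2,-22.8,0.5,0,0,-144.5,0.2,40.2,-22.8,0.5,0,0,-144.5,0.2,40.2,-22.8,0.5,0,0,-144.5,0.2,40.2,-22.8,0.5,0,0,-144.5])

```text
time: 1.1
position: [0.5248, -0.2097, 0.2003]
eef_rot: [-0.0, 0.581, 0.814, 0.001]
ft_force: [0.3, 0.5, -0.5]
gripper_width: 0.6
finger_force: 0.0
```

Run:
```python
from h import *
print(get_state()["qpos"]);goal(deck(-45,-145,200),YAW+np.pi)
```

```text
[ 0.70775138  0.35159509 -0.4734751   1.75827029  0.17825516  1.07449091
  0.50513993]
t 1.1 shift [-0.21 -0.23  0.03] rot [ 6.000e-02 -3.000e-02 -5.801e+01]
```

Emit:
servo_tool(rows=[0.2,-0.2,-0.2,0,0,0,-58,0.2,-0.2,-0.2,0,0,0,-58,0.2,-0.2,-0.2,0,0,0,-58,0.2,-0.2,-0.2,0,0,0,-58,0.2,-0.2,-0.2,0,0,0,-58,0.2,-0.2,-0.2,0,0,0,-58,0.2,-0.2,-0.2,0,0,0,-58])

```text
time: 1.98
position: [0.5217, -0.216, 0.2002]
eef_rot: [-0.0, 0.119, 0.993, 0.0]
ft_force: [0.1, 0.5, -0.1]
gripper_width: 0.598
finger_force: 0.0
```

Run:
```python
from h import *
print(get_state()["qpos"]);goal(deck(-45,-145,200),YAW+np.pi)
im,d,p=snap("wrist"); save("pics/w1.png",im); np.savez("w1.npz",im=im,d=d,**{k:p[k] for k in p})
for n,P in dict(knob=deck(-45,-145,56),tip=deck(-75,-59,17),mark=deck(-92,-45,13),c=deck(-130,-210,12)).items(): print(n,w2px(p,P))
```

```text
[ 0.86090246  0.38427765 -0.65750345  1.75498473  0.26084464  1.09159781
  1.44966086]
t 1.975 shift [-0.08  0.39  0.02] rot [ 0.02 -0.03 -0.64]
knob [321.42286928 186.60445894]
tip [387.20060058 156.03863424]
mark [398.06993635 142.3305344 ]
c [268.88196047 113.07573647]
```

View pics/w1.png

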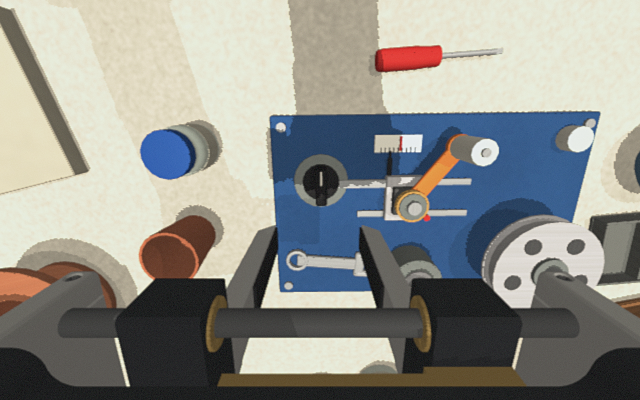

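```bash
cat >> h.py <<'E'
def meas(im,p,off=(0,0)):
    "pointer tip and mark in deck frame (mm) near their expected places"
    hsv=cv2.cvtColor(im,cv2.COLOR_RGB2HSV)
    red=cv2.inRange(hsv,(0,90,60),(8,255,255))|cv2.inRange(hsv,(172,90,60),(180,255,255))
    blk=(im.max(2)<45).astype(np.uint8)*255
    out={}
    for n,m,z in (("mark",red,.013),("ptr",blk,.017)):
        v,u=np.nonzero(m); W=np.array([todeck(ray_z(p,a,b,z)) for a,b in zip(u,v)])
        s=(W[:,0]>-112)&(W[:,0]<(-74 if n=="mark" else -62))&(abs(W[:,1]+45)<45)
        W=W[s]; out[n]=(s.sum(),W.mean(0).round(2),W.min(0).round(1),W.max(0).round(1)) if s.any() else None
    return out
E
python3 - <<'E'
from h import *
z=np.load("w1.npz"); im,d=z["im"],z["d"]; p={k:z[k] for k in ("camera_matrix","position","orientation")}
print(meas(im,p))
v,u=np.mgrid[150:230,270:370]; K=p["camera_matrix"]
P=np.stack([u.ravel(),v.ravel(),np.ones(u.size)])
W=(rot(p["orientation"])@(np.linalg.inv(K)@P*d[v,u].ravel())).T+p["position"]
s=(W[:,2]>.050)&(W[:,2]<.060); print("bar",s.sum(),[todeck(f(W[s],0)) for f in (np.min,np.max)])
T=np.array([todeck(w) for w in W[s]]); print(T.mean(0),T.min(0),T.max(0), W[s].mean(0))
rr=cv2.minAreaRect(T[:,:2].astype(np.float32)); print(rr)
save("pics/w1c.png",cv2.resize(im[110:250,270:520],None,fx=3.2,fy=3.2,interpolation=cv2.INTER_CUBIC))
E
```

```text
{'mark': (np.int64(36), array([-90.13, -42.05,  13.  ]), array([-100. ,  -43.6,   13. ]), array([-82.1, -40.5,  13. ])), 'ptr': (np.int64(43), array([-70.22, -55.83,  17.  ]), array([-80.2, -58.6,  17. ]), array([-63.2, -53.4,  17. ]))}
bar 402 [array([ -63.09452898, -161.03255217,   52.24608087]), array([ -24.22110219, -130.08237956,   58.21539814])]
[ -44.35152738 -145.51557353   55.98643625] [ -65.95205277 -151.75893125   52.24608087] [ -21.53752086 -139.44446568   58.21539814] [ 0.52382123 -0.21307401  0.05598644]
((-43.780513763427734, -145.45504760742188), (12.1884126663208, 44.41446304321289), 89.4239730834961)
```

View pics/w1c.png

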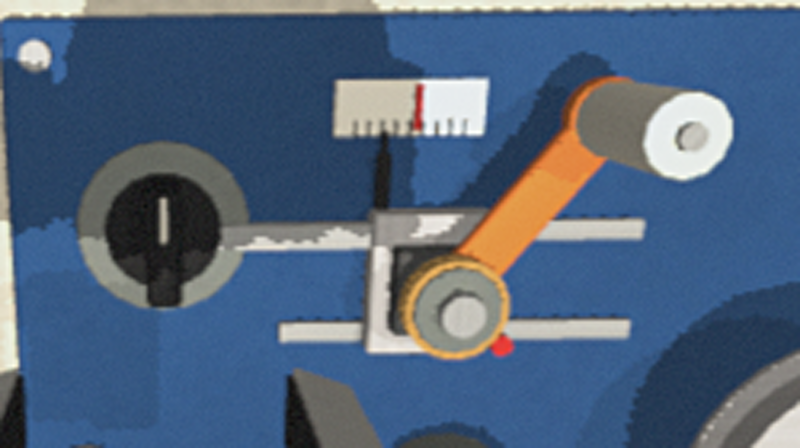

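Run:
```python
from h import *
goal(deck(-44.5,-145.4,31),YAW+np.pi)
```

```text
t 2.025 shift [-0.13  0.34 16.92] rot [ 0.01 -0.03 -0.72]
```

Emit:
servo_tool(rows=[0.2,-0.1,0.3,5,0,0,-0.7,0.2,-0.1,0.3,10,0,0,-0.7,0.2,-0.1,0.3,11,0,0,-0.7,0.2,-0.1,0.3,11,0,0,-0.7,0.2,-0.1,0.3,11,0,0,-0.7])

```text
time: 2.65
position: [0.5246, -0.2136, 0.0923]
eef_rot: [0.001, 0.113, 0.994, -0.0]
ft_force: [0.4, 0.2, 1.2]
gripper_width: 0.601
finger_force: 0.0
```

Run:
```python
from h import *
goal(deck(-44.5,-145.4,31),YAW+np.pi)
```

```text
t 2.65 shift [0.11 0.05 6.13] rot [-0.03  0.13  0.07]
```

Good. Descend and grip.

Emit:
servo_tool(rows=[0.2,0.1,0.05,3,0,0,0,0.2,0.1,0.05,5,0,0,0,0.2,0.1,0.05,6.1,0,0,0,0.2,0.1,0.05,6.1,0,0,0,-1,0.1,0.05,6.1,0,0,0,-1,0.1,0.05,6.1,0,0,0,-1,0.1,0.05,6.1,0,0,0,-1,0.1,0.05,6.1,0,0,0])

```text
time: 3.65
position: [0.5227, -0.2126, 0.0296]
eef_rot: [0.0, 0.112, 0.994, -0.0]
ft_force: [0.1, -1.0, 0.5]
gripper_width: 0.213
finger_force: 0.0
```

Run:
```python
from h import *
s=get_state();print(s["gripper_width"],s["finger_force"],s["ft_force"],s["ft_torque"])
goal(deck(-44.5,-145.4,31),YAW+np.pi)
```

```text
0.21313878306212483 0.0 [ 0.12557093 -0.96432966  0.548852  ] [ 0.02687893 -0.14817436 -0.01045285]
t 3.65 shift [-0.1  -0.01 -0.14] rot [-0.    0.01  0.09]
```

Emit:
servo_tool(rows=[-1,0,0,0,0,0,0,-1,0,0,0,0,0,0,-1,0,0,0,0,0,0,-1,0,0,0,0,0,5,-1,0,0,0,0,0,12,-1,0,0,0,0,0,20,-1,0,0,0,0,0,20,-1,0,0,0,0,0,20])

```text
time: 4.65
position: [0.5229, -0.2123, 0.0295]
eef_rot: [0.0, 0.282, 0.96, 0.0]
ft_force: [0.6, 1.0, 4.3]
gripper_width: 0.142
finger_force: 30.0
```

Run:
```python
from h import *
s=get_state();print(s["gripper_width"],s["finger_force"],s["ft_force"],s["ft_torque"])
goal(deck(-44.5,-145.4,31),YAW+np.pi)
im,d,p=snap("top"); 
im,d,p=snap("wrist"); save("pics/w2.png",im); print(meas(im,p))
```

```text
0.14159116981933131 30.005442202091217 [0.57906194 1.00530942 4.26439608] [ 0.18973756 -0.16478111 -0.1388889 ]
t 4.65 shift [-0.1  -0.01 -0.15] rot [ 2.000e-02  1.000e-02 -1.971e+01]
{'mark': (np.int64(145), array([-90.73, -41.58,  13.  ]), array([-100.1,  -43.5,   13. ]), array([-81.6, -39.6,  13. ])), 'ptr': (np.int64(114), array([-69.12, -52.87,  17.  ]), array([-81.5, -55.6,  17. ]), array([-62. , -49.4,  17. ]))}
```

View pics/w2.png

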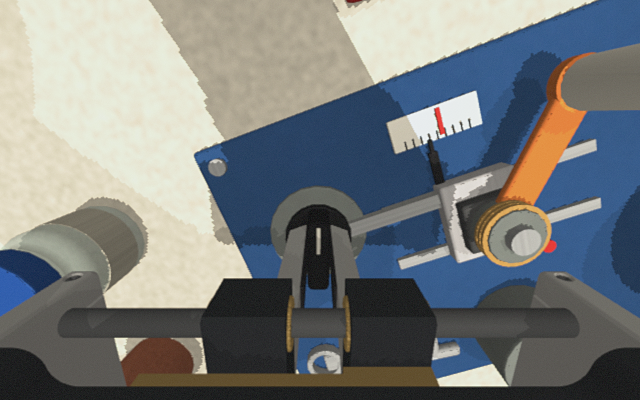

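Emit:
servo_tool(rows=[-1,0,0,0,0,0,8,-1,0,0,0,0,0,16,-1,0,0,0,0,0,24,-1,0,0,0,0,0,32,-1,0,0,0,0,0,40,-1,0,0,0,0,0,48,-1,0,0,0,0,0,50,-1,0,0,0,0,0,50])

```text
time: 5.75
position: [0.5243, -0.2114, 0.0296]
eef_rot: [0.001, 0.661, 0.75, 0.001]
ft_force: [8.5, 3.7, -2.5]
gripper_width: 0.144
finger_force: 30.0
```

Run:
```python
from h import *
s=get_state();print(s["gripper_width"],s["finger_force"],s["ft_force"],s["ft_torque"],s["qpos"])
goal(deck(-44.5,-145.4,31),YAW+np.pi)
im,d,p=snap("wrist"); save("pics/w3.png",im); print(meas(im,p))
```

```text
0.14384321946001863 30.000955760478973 [ 8.52167002  3.65470105 -2.50436437] [ 0.98948058 -2.33810495  0.00400404] [ 0.53826755  0.55388479 -0.26433318  1.88537332  0.20605167  0.72633088
  0.28341541]
t 5.75 shift [-0.14 -0.07 -0.14] rot [  0.15   0.07 -69.77]
{'mark': (np.int64(151), array([-91.72, -42.62,  13.  ]), array([-100.9,  -44.3,   13. ]), array([-82.5, -40.8,  13. ])), 'ptr': (np.int64(1), array([-63.12, -46.76,  17.  ]), array([-63.1, -46.8,  17. ]), array([-63.1, -46.8,  17. ]))}
```

View pics/w3.png

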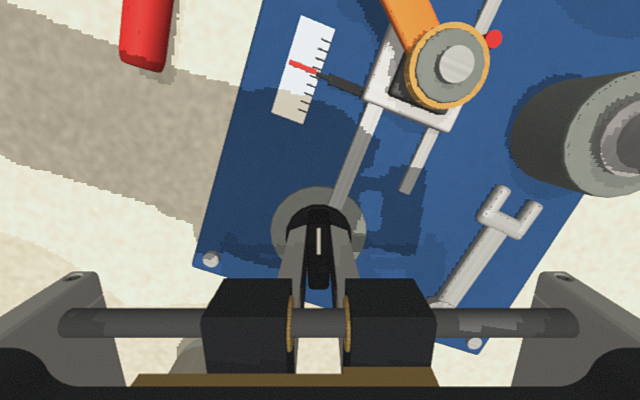

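```bash
sed -i 's/blk=.*/i=im.astype(int); blk=((i.max(2)<100)\&(i.max(2)-i.min(2)<22)).astype(np.uint8)*255/; s/-62))&/-66))\&/' h.py
cat >> h.py <<'E'
def rect(im,p,z,x0=-105,x1=-60,y0=-70,y1=-20,s=12):
    "rectified deck-plane view at height z mm: column = deck y (to the right), row = deck x (up)"
    ys=np.arange(y0,y1,1/s); xs=np.arange(x1,x0,-1/s)
    Y,X=np.meshgrid(ys,xs); P=np.stack([X.ravel(),Y.ravel()])/1000
    W=np.vstack([(RD@P).T.T+DC[:,None],np.full(P.shape[1],z/1000)])
    K=np.array(p["camera_matrix"]); c=K@(rot(p["orientation"]).T@(W-np.array(p["position"])[:,None])); c=(c[:2]/c[2]).astype(np.float32)
    return cv2.remap(im,c[0].reshape(Y.shape),c[1].reshape(Y.shape),cv2.INTER_LINEAR)
E
python3 - <<'E'
from h import *
im=cv2.imread("pics/w3.png")[:,:,::-1].copy(); p=camera_params("wrist"); print(meas(im,p))
im2=cv2.imread("pics/w2.png")[:,:,::-1].copy()
a=rect(im,p,17); b=rect(im,p,13); b[:270]=a[:270]
save("pics/r3.png",b)
E
```

```text
{'mark': (np.int64(151), array([-91.76, -42.64,  13.  ]), array([-100.9,  -44.3,   13. ]), array([-82.5, -40.8,  13. ])), 'ptr': (np.int64(240), array([-75.41, -45.45,  17.  ]), array([-99.5, -76.6,  17. ]), array([-66. , -24.2,  17. ]))}
```

View pics/r3.png

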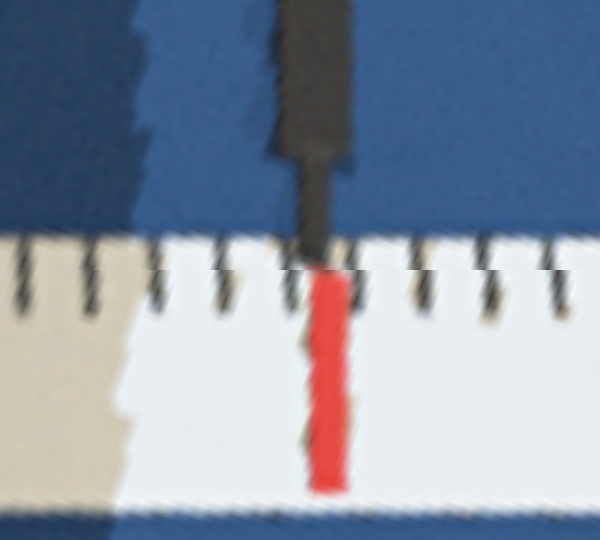

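Emit:
servo_tool(rows=[-1,0,0,0,0,0,3,-1,0,0,0,0,0,7,-1,0,0,0,0,0,7,-1,0,0,0,0,0,7])

```text
time: 6.3
position: [0.5245, -0.2114, 0.0296]
eef_rot: [0.001, 0.706, 0.709, 0.001]
ft_force: [10.1, 5.0, -4.3]
gripper_width: 0.149
finger_force: 30.0
```

```bash
cat >> h.py <<'E'
def prof(im,p):
    a=rect(im,p,17,-78,-70).astype(int); b=rect(im,p,13,-98,-86).astype(int)
    dark=((a.max(2)-a.min(2))<35)&(a.max(2)<110); red=(b[:,:,0]-b[:,:,1]>70)
    y=np.arange(dark.shape[1])/12-70
    f=lambda m:(y[m.mean(0)>.5].min(),y[m.mean(0)>.5].max(),y[m.mean(0)>.5].mean()) if (m.mean(0)>.5).any() else None
    return "ptr",f(dark),"mark",f(red)
E
python3 - <<'E'
from h import *
goal(deck(-44.5,-145.4,31),YAW+np.pi)
im,d,p=snap("wrist"); save("pics/w4.png",im); print(prof(im,p))
im,d,p=snap("top"); print("top",prof(im,p))
E
```

```text
t 6.3 shift [-0.15 -0.08 -0.14] rot [  0.19   0.08 -76.74]
('ptr', (np.float64(-44.25), np.float64(-41.08333333333333), np.float64(-42.666666666666664)), 'mark', (np.float64(-44.16666666666667), np.float64(-41.25), np.float64(-42.708333333333336)))
top ('ptr', (np.float64(-43.66666666666667), np.float64(-40.66666666666667), np.float64(-42.16666666666667)), 'mark', None)
```

Emit:
servo_tool(rows=[0.2,0,0,0,0,0,0,0.2,0,0,0,0,0,0,0.2,0,0,0,0,0,0,0.2,0,0,0,0,0,0,0.2,0,0,-5,0,0,0,0.2,0,0,-11,0,0,0,0.2,0,0,-15,0,0,0,0.2,0,0,-15,0,0,0])

```text
time: 7.4
position: [0.524, -0.2131, 0.1825]
eef_rot: [0.002, 0.707, 0.708, 0.001]
ft_force: [0.1, -0.2, -1.0]
gripper_width: 0.599
finger_force: 0.0
```

Run:
```python
from h import *
s=get_state(); print(s["qpos"],s["ft_force"])
im,d,p=snap("wrist"); save("pics/w5.png",im); print(prof(im,p))
im,d,p=snap("wrist"); print(prof(im,p), get_state()["position"])
for z in (150,): goal(deck(-20,-25,z),YAW+np.pi)
```

```text
[ 0.55483152  0.34569407 -0.27547376  1.78491173  0.10914471  1.0207503
  0.23970039] [ 0.13925653 -0.20236141 -1.01554142]
('ptr', (np.float64(-43.91666666666667), np.float64(-41.0), np.float64(-42.458333333333336)), 'mark', (np.float64(-44.08333333333333), np.float64(-41.33333333333333), np.float64(-42.70833333333333)))
('ptr', (np.float64(-44.16666666666667), np.float64(-40.83333333333333), np.float64(-42.5)), 'mark', (np.float64(-44.16666666666667), np.float64(-41.33333333333333), np.float64(-42.75))) [ 0.52239327 -0.21256997  0.17908549]
t 7.5 shift [11.14  5.25  2.91] rot [-1.000e-02 -1.000e-02 -7.691e+01]
```

Run:
```python
from h import *
goal(deck(-128,32,150),YAW+np.pi)
```

```text
t 7.5 shift [19.13 -3.98  2.91] rot [-1.000e-02 -1.000e-02 -7.691e+01]
```

Emit:
servo_tool(rows=[-1,5,-1,0,0,0,-10,-1,10,-2,0,0,0,-20,-1,15,-3,0,0,0,-30,-1,19.1,-4,2,0,0,-40,-1,19.1,-4,2.9,0,0,-50,-1,19.1,-4,2.9,0,0,-60,-1,19.1,-4,2.9,0,0,-70,-1,19.1,-4,2.9,0,0,-76.9])

```text
time: 8.5
position: [0.4815, -0.0215, 0.1491]
eef_rot: [-0.001, 0.111, 0.994, 0.0]
ft_force: [-0.1, -1.1, -0.0]
gripper_width: 0.006
finger_force: 0.0
```

Emit:
servo_tool(rows=[-1,0,0,0,0,0,0,-1,0,0,0,0,0,0])

```text
time: 8.75
position: [0.482, -0.0216, 0.1498]
eef_rot: [-0.001, 0.115, 0.993, 0.0]
ft_force: [-0.0, 0.7, 1.1]
gripper_width: 0.006
finger_force: 0.0
```

Run:
```python
from h import *
print(get_state()["qpos"])
goal(deck(-128,32,58),YAW+np.pi)
im,d,p=snap("wrist"); save("pics/w6.png",im); print(prof(im,p))
# roller top by depth
v,u=np.mgrid[0:400,0:640]; K=p["camera_matrix"]
P=np.stack([u.ravel(),v.ravel(),np.ones(u.size)])
W=(rot(p["orientation"])@(np.linalg.inv(K)@P*d.ravel())).T+p["position"]
T=np.hstack([(W[:,:2]-DC)@RD,W[:,2:]])*1000
s=(abs(T[:,2]-99)<5)&(abs(T[:,0]+85)<50)&(abs(T[:,1]-35)<50)
print(s.sum(), cv2.minEnclosingCircle(T[s][:,:2].astype(np.float32)) if s.any() else None, T[s].mean(0))
```

```text
[ 0.50103763  0.2811574  -0.59773323  1.99836484  0.19695238  0.91940742
  1.14209787]
t 8.75 shift [-0.03  0.03  9.18] rot [ 0.01 -0.07 -0.17]
('ptr', (np.float64(-44.16666666666667), np.float64(-39.58333333333333), np.float64(-41.875)), 'mark', (np.float64(-45.16666666666667), np.float64(-42.5), np.float64(-43.833333333333336)))
0 None [nan nan nan]<stdin>:11: RuntimeWarning: Mean of empty slice.
  ret = um.true_divide(
```

View pics/w6.png

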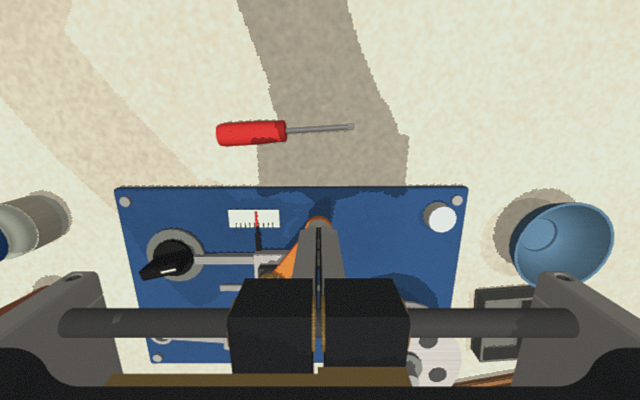

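Run:
```python
from h import *
p6=camera_params("wrist")
for f in ("w5","w6"):
    im=cv2.imread(f"pics/{f}.png")[:,:,::-1].astype(int)
    if f=="w6":
        print("cam deck",todeck(p6["position"]), w2px(p6,deck(-90,-43,13)),w2px(p6,deck(-70,-43,17)))
        for v in range(208,252,3): print(v, [tuple(x) for x in im[v,252:265]])
```

```text
cam deck [-209.75057218   31.35927215  329.58096526] [256.36484155 218.22473885] [256.72209963 234.8628204 ]
208 [(np.int64(31), np.int64(50), np.int64(79)), (np.int64(37), np.int64(60), np.int64(95)), (np.int64(42), np.int64(72), np.int64(111)), (np.int64(44), np.int64(72), np.int64(113)), (np.int64(43), np.int64(71), np.int64(112)), (np.int64(38), np.int64(62), np.int64(98)), (np.int64(34), np.int64(53), np.int64(80)), (np.int64(34), np.int64(50), np.int64(80)), (np.int64(34), np.int64(60), np.int64(93)), (np.int64(44), np.int64(71), np.int64(111)), (np.int64(46), np.int64(73), np.int64(112)), (np.int64(40), np.int64(69), np.int64(110)), (np.int64(43), np.int64(65), np.int64(98))]
211 [(np.int64(230), np.int64(237), np.int64(226)), (np.int64(223), np.int64(229), np.int64(212)), (np.int64(199), np.int64(182), np.int64(166)), (np.int64(181), np.int64(141), np.int64(129)), (np.int64(175), np.int64(148), np.int64(134)), (np.int64(207), np.int64(210), np.int64(190)), (np.int64(230), np.int64(239), np.int64(226)), (np.int64(229), np.int64(235), np.int64(224)), (np.int64(230), np.int64(23
[... 7228 characters left out ...]
 np.int64(68), np.int64(102)), (np.int64(53), np.int64(85), np.int64(124)), (np.int64(44), np.int64(72), np.int64(109))]
250 [(np.int64(50), np.int64(81), np.int64(121)), (np.int64(47), np.int64(79), np.int64(120)), (np.int64(49), np.int64(79), np.int64(117)), (np.int64(57), np.int64(73), np.int64(96)), (np.int64(51), np.int64(52), np.int64(56)), (np.int64(37), np.int64(35), np.int64(36)), (np.int64(38), np.int64(37), np.int64(35)), (np.int64(42), np.int64(41), np.int64(40)), (np.int64(44), np.int64(45), np.int64(43)), (np.int64(63), np.int64(62), np.int64(62)), (np.int64(86), np.int64(85), np.int64(84)), (np.int64(83), np.int64(82), np.int64(82)), (np.int64(86), np.int64(85), np.int64(83))]
```

Run:
```python
from h import *
goal(deck(-60,-43,100),YAW+np.pi)
```

```text
t 8.8 shift [-6.83 -7.45  4.99] rot [ 0.01 -0.05 -0.14]
```

Emit:
servo_tool(rows=[-1,-3,-3.5,0,0,0,0,-1,-6.8,-7.4,0,0,0,0,-1,-6.8,-7.4,3,0,0,0,-1,-6.8,-7.4,5,0,0,0,-1,-6.8,-7.4,5,0,0,0,-1,-6.8,-7.4,5,0,0,0,-1,-6.8,-7.4,5,0,0,0])

```text
time: 9.68
position: [0.5324, -0.109, 0.1013]
eef_rot: [0.001, 0.113, 0.994, -0.0]
ft_force: [-0.1, -0.2, -0.1]
gripper_width: 0.002
finger_force: 0.0
```

```bash
cat > fine.py <<'E'
from h import *
im,d,p=snap("wrist"); save("pics/fine.png",im); i=im.astype(float)
print("cam",todeck(p["position"]).round(1),"mark px",w2px(p,deck(-90,-42.5,13)),"tip px",w2px(p,deck(-76,-42.5,17)))
for n,x,z in [("mark",x,13) for x in (-98,-94,-90,-86)]+[("ptr",x,17) for x in (-80,-78,-76,-74,-72,-68,-64,-60)]:
    r=rect(im,p,z,x-.5,x+.5,-55,-30).astype(float).mean(0); y=np.arange(len(r))/12-55
    w=np.clip(r[:,0]-r[:,1]-40,0,None) if n=="mark" else np.clip(1-(r[:,2]-r[:,0])/35,0,1)*(r.max(1)<120)
    w=w/max(w.max(),1e-9); b=y[w>.5]
    print(n,x,round((w*y).sum()/max(w.sum(),1e-9),2),b.min() if len(b) else None,b.max() if len(b) else None)
a=rect(im,p,17); b=rect(im,p,13); b[:260]=a[:260]; save("pics/rfine.png",b)
E
python3 fine.py
```

```text
cam [-141.4  -42.7  280.7] mark px [318.03100486 169.28568185] tip px [318.02821741 184.29987255]
mark -98 -43.09 -44.0 -42.083333333333336
mark -94 -43.12 -44.083333333333336 -42.166666666666664
mark -90 -43.07 -44.0 -42.083333333333336
mark -86 -43.08 -44.083333333333336 -42.0
ptr -80 -42.77 -55.0 -32.0
ptr -78 -42.71 -43.583333333333336 -41.916666666666664
ptr -76 -42.69 -43.583333333333336 -41.833333333333336
ptr -74 -42.64 -43.416666666666664 -41.75
ptr -72 -42.66 -45.083333333333336 -40.166666666666664
ptr -68 -42.69 -45.166666666666664 -40.166666666666664
ptr -64 -42.66 -45.166666666666664 -40.166666666666664
ptr -60 -42.53 -44.833333333333336 -40.166666666666664
```

View pics/rfine.png

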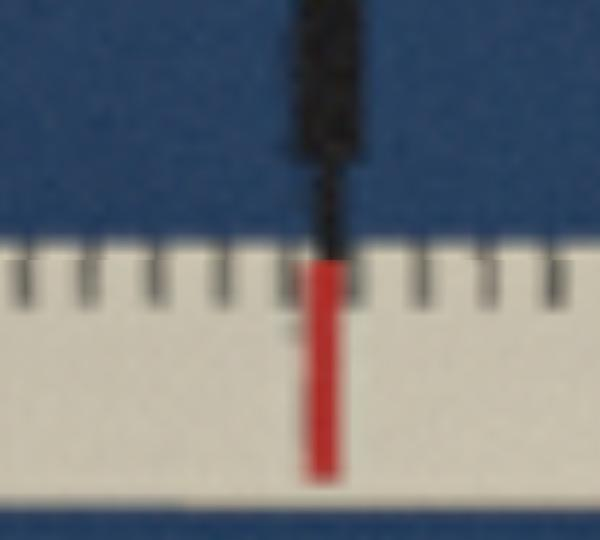

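Emit:
servo_tool(rows=[-1,0,0,-3,0,0,0,-1,0,0,-5,0,0,0,-1,3.5,3.5,-5,0,0,0,-1,6.8,7.4,-5,0,0,0,-1,6.8,7.4,-4,0,0,0,-1,6.8,7.4,0,0,0,0,-1,6.8,7.4,3,0,0,0,-1,6.8,7.4,3,0,0,0])

```text
time: 10.72
position: [0.4815, -0.0219, 0.0692]
eef_rot: [-0.002, 0.113, 0.994, 0.0]
ft_force: [0.8, 0.4, 0.6]
gripper_width: 0.006
finger_force: 0.0
```

Run:
```python
from h import *
camera("top")
for x,y,z in ((-128,32,58),(-111,32,58),(-98.6,45,58),(-86,54,58),(-72,60,58),(-57,64,58),(-42,65.5,58)): goal(deck(x,y,z),YAW+np.pi)
```

```text
t 10.775 shift [0.02 0.05 1.25] rot [ 0.01 -0.06 -0.02]
t 10.775 shift [-1.68  0.05  1.25] rot [ 0.01 -0.06 -0.02]
t 10.775 shift [-2.92  1.35  1.25] rot [ 0.01 -0.06 -0.02]
t 10.775 shift [-4.18  2.25  1.25] rot [ 0.01 -0.06 -0.02]
t 10.775 shift [-5.58  2.85  1.25] rot [ 0.01 -0.06 -0.02]
t 10.775 shift [-7.08  3.25  1.24] rot [ 0.01 -0.06 -0.02]
t 10.775 shift [-8.58  3.4   1.24] rot [ 0.01 -0.06 -0.02]
```

Emit:
servo_tool(rows=[-1,0,0,1.2,0,0,0,-1,-1,0,1.2,0,0,0,-1,-1.7,0.1,1.2,0,0,0,-1,-2.3,0.7,1.2,0,0,0,-1,-2.9,1.3,1.2,0,0,0,-1,-3.5,1.8,1.2,0,0,0,-1,-4.2,2.2,1.2,0,0,0,-1,-4.2,2.2,1.2,0,0,0])

```text
time: 11.78
position: [0.5282, -0.0083, 0.0584]
eef_rot: [-0.001, 0.113, 0.994, 0.001]
ft_force: [-6.4, 6.6, 0.3]
gripper_width: 0.006
finger_force: 3.9
```

```bash
cat > chk.py <<'E'
from h import *
s=get_state(); f=s["ft_force"]; print("tcp",todeck(s["position"]).round(1),"F deck",(RD.T@f[:2]).round(1),f[2].round(1),s["gripper_width"])
im,d,p=snap("top"); hsv=cv2.cvtColor(im,cv2.COLOR_RGB2HSV)
m=cv2.inRange(hsv,(8,150,90),(22,255,255)); v,u=np.nonzero(m)
W=np.array([todeck(ray_z(p,a,b,.049)) for a,b in zip(u,v)]); k=(abs(W[:,0]+50)<60)&(abs(W[:,1]-20)<70); W=W[k]
print("orange",k.sum(),W.min(0).round(),W.max(0).round(),"far",W[np.argmax(np.hypot(W[:,0]+20,W[:,1]+22))].round())
print("top",prof(im,p))
im,d,p=snap("wrist"); save("pics/chk.png",im); print("wrist",prof(im,p))
E
python3 chk.py
```

```text
tcp [-86.2  55.   58.4] F deck [-7.7  5. ] 0.3 0.005845560782142632Traceback (most recent call last):
  File "chk.py", line 6, in <module>
    print("orange",k.sum(),W.min(0).round(),W.max(0).round(),"far",W[np.argmax(np.hypot(W[:,0]+20,W[:,1]+22))].round())
                           ~~~~~^^^
    return umr_minimum(a, axis, None, out, keepdims, initial, where)
ValueError: zero-size array to reduction operation minimum which has no identity
```

```bash
sed -i '/^print("orange"/d;/^m=cv2/d;/^W=np/d' chk.py; python3 chk.py; python3 fine.py
python3 - <<'E'
from h import *
for x,y,z in ((-72,61,58),(-57,66,58),(-44,68,58),(-40,68.,58)): goal(deck(x,y,z),YAW+np.pi)
E
```

```text
tcp [-86.4  54.8  58.4] F deck [-8.4  5.4] 0.3 0.004477972071808283
top ('ptr', (np.float64(-70.0), np.float64(-20.083333333333336), np.float64(-45.041666666666664)), 'mark', None)
wrist ('ptr', (np.float64(-44.5), np.float64(-40.25), np.float64(-42.375)), 'mark', (np.float64(-46.25), np.float64(-43.16666666666667), np.float64(-44.708333333333336)))
cam [-168.    54.   238.1] mark px [204.00143509 210.36108043] tip px [204.02346984 227.47875603]
mark -98 -44.72 -46.0 -43.5
mark -94 -44.65 -45.833333333333336 -43.416666666666664
mark -90 -44.72 -46.0 -43.5
mark -86 -44.67 -45.916666666666664 -43.416666666666664
ptr -80 -42.22 -43.916666666666664 -41.0
ptr -78 -42.71 -44.166666666666664 -41.333333333333336
ptr -76 -42.59 -43.916666666666664 -41.333333333333336
ptr -74 -42.61 -44.083333333333336 -41.25
ptr -72 -42.45 -45.5 -39.416666666666664
ptr -68 -42.64 -45.666666666666664 -39.583333333333336
ptr -64 -42.6 -45.75 -39.5
ptr -60 -42.64 -45.75 -39.583333333333336
t 11.975 shift [-1.45  0.63  0.04] rot [ 0.04 -0.11  0.05]
t 11.975 shift [-2.95  1.13  0.04] rot [ 0.04 -0.11  0.05]
t 11.975 shift [-4.25  1.33  0.04] rot [ 0.04 -0.11  0.05]
t 11.975 shift [-4.65  1.33  0.04] rot [ 0.04 -0.11  0.05]
```

Emit:
servo_tool(rows=[-1,-0.7,0.4,0,0,0,0,-1,-1.4,0.7,0,0,0,0,-1,-2.1,1.0,0,0,0,0,-1,-2.8,1.2,0,0,0,0,-1,-3.4,1.3,0,0,0,0,-1,-3.8,1.4,0,0,0,0,-1,-4.1,1.4,0,0,0,0,-1,-4.1,1.4,0,0,0,0])

```text
time: 12.98
position: [0.5713, -0.0042, 0.0585]
eef_rot: [-0.001, 0.113, 0.994, 0.0]
ft_force: [-4.4, 5.4, 0.9]
gripper_width: 0.002
finger_force: 3.0
```

```bash
python3 chk.py; python3 fine.py|grep -E "cam|-86|-76|-68"
```

```text
tcp [-45.1  68.7  58.5] F deck [-5.5  4.3] 0.9 0.0016621327048628842
top ('ptr', (np.float64(-70.0), np.float64(-20.083333333333336), np.float64(-45.041666666666664)), 'mark', None)
wrist ('ptr', (np.float64(-44.5), np.float64(-40.0), np.float64(-42.25)), 'mark', (np.float64(-46.58333333333333), np.float64(-43.33333333333333), np.float64(-44.95833333333333)))
cam [-126.8   67.9  238.2] mark px [180.98605577 162.02401573] tip px [181.02676206 180.03430649]
mark -86 -44.97 -46.416666666666664 -43.583333333333336
ptr -76 -42.67 -44.166666666666664 -41.25
ptr -68 -42.69 -45.833333333333336 -39.583333333333336
```

Emit:
servo_tool(rows=[-1,-0.1,0.1,0,0,0,0,-1,-0.2,0.1,0,0,0,0,-1,-0.2,0.1,0,0,0,0])

```text
time: 13.5
position: [0.5728, -0.0042, 0.0584]
eef_rot: [-0.001, 0.113, 0.994, 0.0]
ft_force: [-8.7, 2.4, 2.6]
gripper_width: 0.005
finger_force: 4.5
```

Emit:
servo_tool(rows=[-1,-0.1,0.05,0,0,0,0,-1,-0.2,0.05,0,0,0,0,-1,-0.2,0.05,0,0,0,0])

```text
time: 13.88
position: [0.5736, -0.0042, 0.0582]
eef_rot: [-0.002, 0.113, 0.994, -0.0]
ft_force: [-17.8, 4.0, 8.7]
gripper_width: 0.009
finger_force: 8.9
```

```bash
python3 chk.py
```

```text
tcp [-42.9  69.2  58.2] F deck [-18.3  -0.1] 8.7 0.009183821623569392
top ('ptr', (np.float64(-70.0), np.float64(-20.083333333333336), np.float64(-45.041666666666664)), 'mark', None)
wrist ('ptr', (np.float64(-44.5), np.float64(-40.41666666666667), np.float64(-42.45833333333333)), 'mark', (np.float64(-46.58333333333333), np.float64(-43.33333333333333), np.float64(-44.95833333333333)))
```

Emit:
servo_tool(rows=[-1,0,0,0,0,0,0,-1,0,0,0,0,0,0,-1,0,0,0,0,0,0,-1,0,0,0,0,0,0])

```text
time: 14.48
position: [0.5736, -0.0042, 0.0582]
eef_rot: [-0.002, 0.113, 0.994, -0.0]
ft_force: [-16.4, 2.9, 7.5]
gripper_width: 0.005
finger_force: 8.9
```

```bash
python3 chk.py; python3 -c "from workcell import sign_off; print(sign_off())"
```

```text
tcp [-42.9  69.2  58.2] F deck [-16.7  -0.9] 7.5 0.0050257155080459855
top ('ptr', (np.float64(-70.0), np.float64(-20.083333333333336), np.float64(-45.041666666666664)), 'mark', None)
wrist ('ptr', (np.float64(-44.5), np.float64(-40.41666666666667), np.float64(-42.45833333333333)), 'mark', (np.float64(-46.58333333333333), np.float64(-43.33333333333333), np.float64(-44.95833333333333)))
the job is handed in; nothing more can be done
None
```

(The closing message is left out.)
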